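# Hold the tweezers at the mark over the dowel hole

### The arm

A 6-joint arm with a two-finger parallel gripper is mounted at the origin on the work surface. World frame = base frame: x ahead of the robot, y to its left, z up, the work surface at z = 0. Lengths are in m, angles in rad, forces in N, time in s.
With the tool pointing down it reaches from about 0.25 to 0.725 m from the base axis. Payload 4 kg.
Tool frame: the origin (TCP) lies on the centre line of the jaws, within the pads' length; the fingertips stand 17 mm ahead of it and the grasp point (between the pads) lies 2 mm behind it; z points along the fingers, y is the line along which they close (so a half turn about z gives the same grasp; the last joint's range is limited). The gripper opens to 85 mm and grips with 20 to 120 N. Pads are 22 mm wide; open, the fingers measure 114 mm over their backs; the gripper's body (76 mm by 85 mm) begins 54 mm behind the grasp point. The pads swing forward as they close: fully open they stand 13 mm farther back than shut.
Start: joints at [-1.181, 0.241, 0.005, 1.335, 0, 1.571], TCP at [0.19, -0.462, 0.248] pointing down, gripper open.
Joint ranges: [-2.72, 2.72], [-1.05, 1.87], [-1.09, 1.28], [-1.99, 2.15], [-1.42, 1.44], [-3.14, 3.14]. Speed limits (rad/s): [2.79, 2.79, 3.14, 3.14, 3.14, 3.14].

### API

Orientations are given as a unit quaternion [x, y, z, w].
In Python, from workcell import get_obs, imaging, order gives the robot as it stands.
- The arm moves only by the tool apply_moves, never from a script. Its argument "targets" is a list that holds one entry, the list of rows, each a list of 5 numbers: the shift along the world's x, y, z in units of 40 mm (1.0 is 40 mm), then the turn about the world's z in degrees, then the gripper command: -1 is shut, 1 is fully open, values between are in proportion. In form: [[[dx, dy, dz, turn, fingers], ...]]. A call has 1 to 8 rows; each row shifts and turns the commanded pose from where the row before left it; what a row does not reach is not made up. A row lasts 1/12 s, in which the tool goes at most 41.7 mm and 7.16 degrees, less where a joint would pass 70% of its speed; a pose out of reach is approached as far as the arm can. A call is refused whole if a number of a shift passes 1 or a number of a turn 7.16, either way. A call with a gripper value outside its range is refused whole. The fingers move at their own pace and stop on an object; the grip force is fixed at half the most. Time passes only in rows, so rows that do not move let the fingers close. It gives the time, the measured TCP pose, the force, the opening and the grip force at its end, in the units of the state.
- get_obs(): the state, without advancing time (a new reading comes with each control period).
- imaging.camera(name): name is "side" or "top"; returns (picture, depth): 384x512x3 uint8, blue, green, red; 384x512 float32, m along the optical axis (not along the pixel's ray), 0 where there is no reading.
- imaging.get_calibration(name): a dict with "camera_matrix" (3x3 intrinsics, pixels), "eye" and "rotation" of the camera in the world. Camera axes: x right, y down, z forward; pixel columns grow to the right and rows downward; lengths in m; the calibration is good to about 2 mm. A picture is of the moment at which its call begins. get_calibration takes no time and is no camera call.
- order.job_done(): hands the job in; it is judged then, once.
The state is a dict: "clock": time; "joint_pos": joint angles; "joint_vel": joint speeds; "tau": joint torques, N m; "eef_pos": TCP position; "tool_rot": TCP orientation; "ft_force": force on the tool from outside, world axes, zero at the start; "ft_torque": the same for the moment, N m; "grip_width": finger opening in m; "grasp_force": force on a finger pad.
Only numpy, scipy, OpenCV 4.12 (cv2) and the standard library are available. Lean on these libraries where they do the work, as an engineer would, in place of code of your own. Each camera call takes 0.05 s, during which the arm holds its last target. There are 200 camera calls.

### The job

Pick the long sprung tweezers off their wooden rest and hold them level with the two tips centred over the drilled dowel hole in the carved stone fragment, about 3 cm above it and not touching it, squeezed so that each blade lies between its pair of black lines on the white bridge (a tip gap of 12 mm), ready for a colleague to lay a steel dowel between the tips. Finish while still holding the tweezers there, with the gap steady; do not lean on the fragment, and leave the bottle, tin, loose stone and brush alone.

Things in the scene. Friction and masses are not known exactly. Their poses are not given: they have to be found in the camera images.
- tweezers_grip (a point): Centre between the tweezers' two dark ribbed finger grips, half-way up them, 55.5 mm above the table at the start. x points along the tweezers to the tips, y to the left blade, z up. The grips are 34 mm long (x) and 15 mm tall and are squeezed from both sides along y. Width over their outer faces: 40 mm relaxed, 25.5 mm at the marked gap, 19 mm shut.
- tweezers_tips (a point): Point mid-way between the two blade tips, 90 mm ahead (tweezers' x) of tweezers_grip and 3 mm below it; same axes. The tips are 7 mm tall.
- bridge (a point): Centre of the top of the white bridge, 20 x 48 mm, that lies below the blades 60 mm ahead of tweezers_grip and 8.5 mm below it; same axes. It carries two pairs of black lines along x. The blades are 3.6 mm thick; each has 1.3 mm to spare on either side when in the middle of its pair of lines, its centre then 7.2 mm from the bridge's middle.
- squeeze (a joint): How far each blade has swung in about the heel, rad (both swing alike). 0 = relaxed, tip gap 36 mm; tip gap in mm = 36 - 460 x value; width over the finger grips in mm = 40 - 280 x value; 0.052 = at the marks (gap 12 mm); stop at 0.074. The spring pushes each grip outwards with about 4 N relaxed, 10 N at the marks, 12.5 N shut; the spring alone opens them.
- tweezers: The steel tweezers as a whole, 240 mm long, about 90 g, lying level on the rest, blades opening sideways. Origin at the underside, 10.5 mm below tweezers_grip; same axes. A flat strip 14 mm wide, 2 mm thick joins heel and bridge under the blades and is the lowest part.
- rest: Fixed wooden rest, base plate 250 x 90 x 12 mm. Two posts, 45 mm high over the table, carry the tweezers' heel (130 mm behind the grips, cheeks beside it up to 54 mm) and bridge (60 mm ahead); between them is free space down to the base plate. Origin at table height straight below tweezers_grip at the start, x along the tweezers to the tips.
- hole (a point): Centre of the mouth of the dowel hole, 15 mm wide, in the flat top of the carved fragment, 50 mm above the table; z up.
- fragment: Carved sandstone fragment with egg mouldings on one side, block 110 x 120 x 50 mm (mouldings stick out up to 16 mm more), fixed. Origin at table height, straight below the hole.
- bottle: Amber glass bottle, 72 mm wide, 160 mm tall, standing; origin at the centre of its underside. Leave alone.
- tin: Shallow round aluminium tin, 80 mm wide, 22 mm tall; origin at the centre of its underside. Leave alone.
- lump: Loose piece of sandstone about 80 mm wide, 46 mm tall; origin at the middle of its underside. Leave alone.
- brush: Flat hand brush with a wooden handle, lying on the table, its origin on its underside. Leave alone.
Not all that is in view belongs to the job. What is shaped like the tweezers but blue or red is not meant.

How it is judged:
By the outcome, as a careful person would: the job done as asked, in the order asked, and still so for the second after the job is handed in, while the arm keeps its last pose, push and grip.
It also fails if it takes over 35 s, if anything falls off the work surface, if the arm or the gripper's body presses on something with over 40 N, if the wrist force passes 120 N, or if a joint passes its speed limit or range.

## Working session

There is one attempt and no reset: what is moved stays moved. The work goes in short steps, Python scripts to look and compute and a tool call to move; the robot and the scene stay as the last step left them, time stands still between calls to the robot, and variables do not carry over. Pictures are saved under pics/ and viewed, at most 10 in all, crops included, and the job is handed in when it is done.

Besides the shell and the picture viewer there is one more tool, called after "Call:" as name(argument=value, ...) on one line, values as JSON. apply_moves: Moves the arm, as the interface text tells. Its arguments: {"type":"object","properties":{"targets":{"type":"array","items":{"type":"array","items":{"type":"array","items":{"type":"number"}}}}},"required":["targets"]}

```bash
mkdir -p pics; ls; python3 - <<'E'
from workcell import get_obs, imaging
import cv2,numpy as np
for n in("top","side"):
    p,d=imaging.camera(n); cv2.imwrite(f"pics/{n}0.png",p); np.savez(f"{n}0.npz",p=p,d=d)
    c=imaging.get_calibration(n); print(n,c)
o=get_obs();print(o)
E
```

```text
pics
top {'camera_matrix': array([[460.31203954,   0.        , 247.74427244],
       [  0.        , 460.31203954, 201.79821691],
       [  0.        ,   0.        ,   1.        ]]), 'eye': array([0.30486025, 0.0232291 , 1.32407774]), 'rotation': array([ 0.70999099, -0.6978534 ,  0.06464692, -0.06880549])}
side {'camera_matrix': array([[365.95182546,   0.        , 257.86428136],
       [  0.        , 365.95182546, 190.86260151],
       [  0.        ,   0.        ,   1.        ]]), 'eye': array([-0.04029551,  0.60246605,  1.06234286]), 'rotation': array([-0.35481257,  0.87320269, -0.30981018,  0.12507101])}
{'clock': 0.1, 'joint_pos': array([-1.18100803e+00,  2.41308586e-01,  3.85660669e-03,  1.33520216e+00,
       -5.48030289e-06,  1.57079552e+00]), 'joint_vel': array([-0.00215629, -0.00171882,  0.00271347, -0.00018783, -0.00061115,
       -0.00024043]), 'tau': array([ 1.11941277e-03, -3.73136902e+01,  2.53010774e+01,  1.08423375e-02,
        2.08534357e-04, -1.00619016e-05]), 'eef_pos': array([ 0.18979122, -0.46199968,  0.24751557]), 'tool_rot': array([ 9.81067673e-01,  1.93663004e-01, -1.82582188e-04, -9.10788737e-04]), 'ft_force': array([-0.86070525, -0.74275263, -0.01066768]), 'ft_torque': array([-0.0222089 , -0.02666996,  0.01271148]), 'grasp_force': 0.0, 'grip_width': 0.08501927314422332}
```

View pics/top0.png

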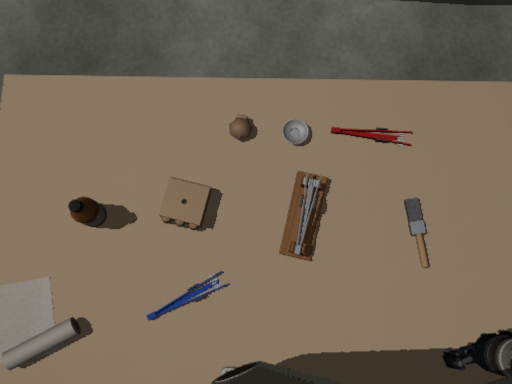

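View pics/side0.png

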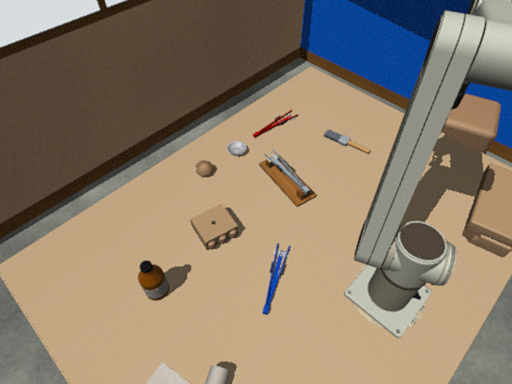

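The top view shows the steel tweezers on the rest at about (307,215), with the heel near (298,250) and the bridge near (313,182). The fragment's hole is at (184,202). There are three candidates: blue at (188,297), red at (372,135) and steel on the wooden rest at (307,215). The steel one fits, because it is uncoloured and lies on the rest. I'll confirm that in one enlarged crop.

```bash
cat > h.py <<'E'
import numpy as np,cv2
from scipy.spatial.transform import Rotation as R
from workcell import get_obs, imaging
def ray(n,u,v,z):
    c=imaging.get_calibration(n);K=c["camera_matrix"]
    d=R.from_quat(c["rotation"]).apply(np.linalg.solve(K,[u,v,1.]))
    return c["eye"]+d*(z-c["eye"][2])/d[2]
def proj(n,P):
    c=imaging.get_calibration(n);q=R.from_quat(c["rotation"]).inv().apply(np.asarray(P)-c["eye"])
    q=c["camera_matrix"]@q;return q[:2]/q[2]
E
python3 - <<'E'
from h import *
p=np.load("top0.npz")["p"];s=np.load("side0.npz")["p"]
a=cv2.resize(p[165:265,275:335],None,fx=6,fy=6,interpolation=cv2.INTER_CUBIC)
b=cv2.resize(s[140:215,250:325],(400,400),interpolation=cv2.INTER_CUBIC)
b=cv2.copyMakeBorder(b,0,200,0,0,cv2.BORDER_CONSTANT)
cv2.imwrite("pics/crop.png",np.hstack([a,b]))
# hole: dark centroid on fragment
for n,img,(u,v) in(("top",p,(184,202)),("side",s,(213,223))):
    g=cv2.cvtColor(img,cv2.COLOR_BGR2GRAY)[v-6:v+7,u-6:u+7].astype(float)
    w=np.clip(np.median(g)-g-20,0,None); yy,xx=np.mgrid[v-6:v+7,u-6:u+7]
    c=(w*xx).sum()/w.sum(),(w*yy).sum()/w.sum();print(n,c,ray(n,*c,.05))
# steel pixels: low saturation bright within the rest zone
hsv=cv2.cvtColor(p,cv2.COLOR_BGR2HSV);m=((hsv[...,1]<70)&(hsv[...,2]>70)).astype(np.uint8)
m[:165]=0;m[265:]=0;m[:,:275]=0;m[:,335:]=0
y,x=np.nonzero(m);print(len(x));pts=np.array([ray("top",a,b,.052)[:2] for a,b in zip(x,y)])
l=cv2.fitLine(pts.astype(np.float32),cv2.DIST_HUBER,0,.01,.01).ravel();print(l,np.degrees(np.arctan2(l[1],l[0])))
t=(pts-l[2:])@l[:2];print(t.min(),t.max())
E
```

```text
top (np.float64(183.64366632337797), np.float64(201.04222451081358)) [0.54764077 0.21374624 0.05      ]
side (np.float64(213.11078717201167), np.float64(222.2332361516035)) [0.54387236 0.21337284 0.05      ]
636
[ 0.9779688  -0.20875093  0.5354225  -0.13181998] -12.049164
-0.1339440018955979 0.10690704837198314
```

View pics/crop.png

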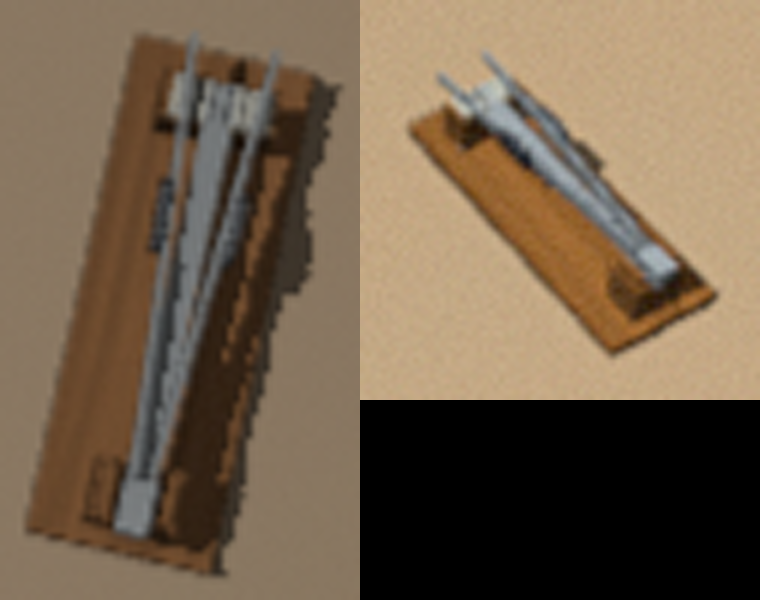

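The crop confirms the steel tweezers. The heel is at crop (135,505), the dark ribbed grips at (162,213) and (237,228), the tips at (193,38) and (275,57), and the white bridge around (219,103).

```bash
python3 - <<'E'
from h import *
f=lambda x,y,z:ray("top",275+(x+.5)/6-.5,165+(y+.5)/6-.5,z)[:2]
h=f(135,505,.06);t=(f(193,38,.056)+f(275,57,.056))/2;g=(f(162,213,.063)+f(237,228,.063))/2;b=f(219,103,.05)
print(h,g,b,t);d=t-h;print(np.degrees(np.arctan2(d[1],d[0])),np.linalg.norm(d))
u=d/np.linalg.norm(d)
print("grip from tips/heel/bridge",t-.09*u,h+.13*u,b-.06*u)
o=get_obs();print(o["eef_pos"],R.from_quat(o["tool_rot"]).as_matrix())
E
```

```text
[ 0.41785865 -0.10469387] [ 0.55016917 -0.13466538] [ 0.60950398 -0.1459163 ] [ 0.63514669 -0.15241547]
-12.386850609514505 0.22246672234484452
grip from tips/heel/bridge [ 0.54724175 -0.13310946] [ 0.54483245 -0.13258032] [ 0.55090069 -0.13304563]
[ 0.18979122 -0.46199968  0.24751557] [[ 9.24989215e-01  3.79992692e-01 -7.11023131e-04]
 [ 3.79993358e-01 -9.24987623e-01  1.71637194e-03]
 [-5.47879955e-06 -1.85780960e-03 -9.99998274e-01]]
```

Call:
apply_moves(targets=[[[0.6, 0.55, 0, -4.3, 1], [0.6, 0.55, 0, -4.3, 1], [0.6, 0.55, 0, -4.3, 1], [0.6, 0.55, 0, -4.3, 1], [0.6, 0.55, 0, -4.3, 1], [0.6, 0.55, 0, -4.3, 1], [0.6, 0.55, 0, -4.3, 1], [0.6, 0.55, 0, -4.3, 1]]])

```text
clock: 0.77
eef_pos: [0.3827, -0.2851, 0.2479]
tool_rot: [0.994, -0.107, -0.0, -0.0]
ft_force: [0.2, -0.2, -0.2]
grip_width: 0.0854
grasp_force: 0.0
```

Call:
apply_moves(targets=[[[0.6, 0.55, 0, 0, 1], [0.6, 0.55, 0, 0, 1], [0.6, 0.55, 0, 0, 1], [0.6, 0.55, 0, 0, 1], [0.6, 0.55, 0, 0, 1], [0.6, 0.55, 0, 0, 1], [0.57, 0.52, 0, 0, 1], [0, 0, 0, 0, 1]]])

```text
clock: 1.43
eef_pos: [0.552, -0.1298, 0.2471]
tool_rot: [0.995, -0.102, 0.0, -0.001]
ft_force: [0.0, 0.7, 0.2]
grip_width: 0.085
grasp_force: 0.0
```

Call:
apply_moves(targets=[[[0, 0, 0, 0, 1], [0, 0, -0.7, 0, 1], [0, 0, -0.7, 0, 1], [0, 0, -0.7, 0, 1], [0, 0, 0, 0, 1], [0, 0, 0, 0, 1]]])

```text
clock: 1.93
eef_pos: [0.5465, -0.1343, 0.1631]
tool_rot: [0.994, -0.106, -0.002, -0.0]
ft_force: [0.9, -0.2, 0.0]
grip_width: 0.0857
grasp_force: 0.0
```

Call:
apply_moves(targets=[[[0.06, 0.03, -0.6, 0, 1], [0, 0, -0.6, 0, 1], [0, 0, -0.6, 0, 1], [0, 0, -0.5, 0, 1], [0, 0, -0.4, 0, 1], [0, 0, 0, 0, 1], [0, 0, 0, 0, 1], [0, 0, 0, 0, 1]]])

```text
clock: 2.6
eef_pos: [0.5528, -0.1333, 0.0587]
tool_rot: [0.994, -0.105, 0.002, 0.0]
ft_force: [0.4, 0.7, -0.2]
grip_width: 0.0858
grasp_force: 0.0
```

```bash
python3 - <<'E'
from h import *
p,d=imaging.camera("side");cv2.imwrite("pics/s1.png",cv2.resize(p[120:240,220:380],None,fx=5,fy=5,interpolation=cv2.INTER_CUBIC))
for i in range(3):
    imaging.camera("top");o=get_obs();print(o["eef_pos"],o["tool_rot"],o["ft_force"])
E
```

```text
[ 0.55286012 -0.1330857   0.0586643 ] [ 9.94445925e-01 -1.05227882e-01  2.07591153e-03  2.91669265e-04] [-0.17782399  0.13573153  0.48308237]
[ 0.55260238 -0.13296776  0.05837551] [ 9.94449287e-01 -1.05201024e-01  1.81640699e-03  2.45165746e-04] [0.30400309 0.00691215 0.98420201]
[ 0.55231497 -0.13283389  0.05800725] [ 9.94454857e-01 -1.05153594e-01  1.49068901e-03  1.93281901e-04] [-0.86505405 -0.01221785  0.26535898]
```

View pics/s1.png

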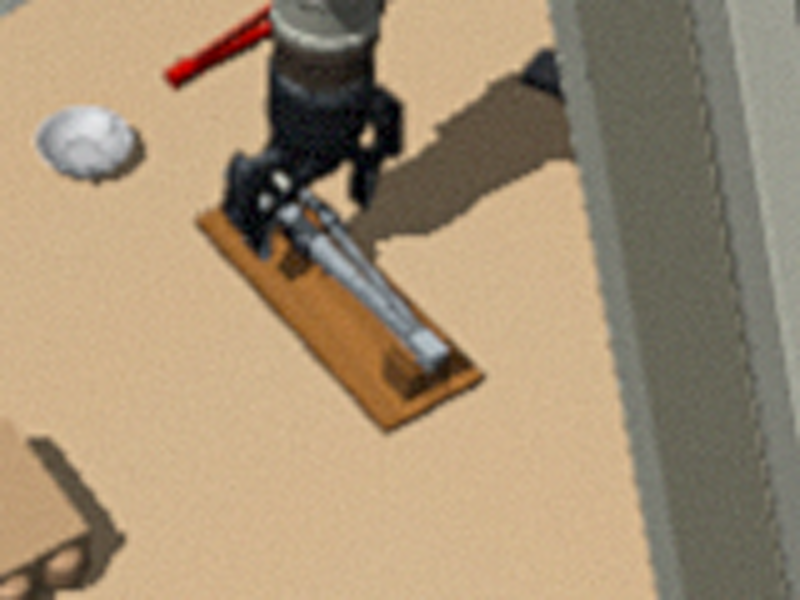

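The fingers straddle the grips, with a fingertip at crop (265,245). I'll trim the position slightly and close towards the marks.

Call:
apply_moves(targets=[[[-0.07, 0, -0.08, 0, 1], [0, 0, 0, 0, 1], [0, 0, 0, 0, 0.3], [0, 0, 0, 0, 0.1], [0, 0, 0, 0, 0.1], [0, 0, 0, 0, -0.1], [0, 0, 0, 0, -0.1], [0, 0, 0, 0, -0.1]]])

```text
clock: 3.47
eef_pos: [0.5486, -0.1325, 0.0534]
tool_rot: [0.994, -0.105, 0.0, 0.0]
ft_force: [-0.2, -0.3, 2.9]
grip_width: 0.0381
grasp_force: 4.5
```

Call:
apply_moves(targets=[[[0, 0, 0, 0, -0.2], [0, 0, 0, 0, -0.3], [0, 0, 0, 0, -0.4], [0, 0, 0, 0, -0.4], [0, 0, 0, 0, -0.4], [0, 0, 0, 0, -0.4], [0, 0, 0, 0, -0.4], [0, 0, 0, 0, -0.4]]])

```text
clock: 4.13
eef_pos: [0.5492, -0.1327, 0.0544]
tool_rot: [0.994, -0.105, 0.001, 0.0]
ft_force: [-1.5, 1.1, 8.0]
grip_width: 0.0257
grasp_force: 9.5
```

Call:
apply_moves(targets=[[[0, 0, 0.1, 0, -0.4], [0, 0, 0.2, 0, -0.4], [0, 0, 0.3, 0, -0.4], [0, 0, 0.4, 0, -0.4], [0, 0, 0.4, 0, -0.4], [0, 0, 0.3, 0, -0.4], [0, 0, 0.2, 0, -0.4], [0, 0, 0, 0, -0.4]]])

```text
clock: 4.8
eef_pos: [0.5496, -0.1328, 0.1312]
tool_rot: [0.994, -0.105, 0.002, 0.0]
ft_force: [0.0, 0.4, -0.3]
grip_width: 0.0257
grasp_force: 9.5
```

```bash
python3 - <<'E'
from h import *
a,_=imaging.camera("side");b,_=imaging.camera("top")
np.savez("l.npz",a=a,b=b)
A=cv2.resize(a[110:210,230:330],(400,400),interpolation=cv2.INTER_CUBIC);B=cv2.resize(b[160:260,260:360],(400,400),interpolation=cv2.INTER_CUBIC)
cv2.imwrite("pics/l.png",np.hstack([A,B]));o=get_obs();print(o["clock"],o["eef_pos"],o["tool_rot"],o["ft_force"],o["grip_width"],o["grasp_force"])
E
```

```text
4.9 [ 0.54831798 -0.1324629   0.12899277] [ 9.94461407e-01 -1.05102378e-01 -3.83704974e-06 -2.05221869e-05] [-0.03448709 -0.60733721 -1.47107887] 0.02554342846027407 9.537776112556458
```

View pics/l.png

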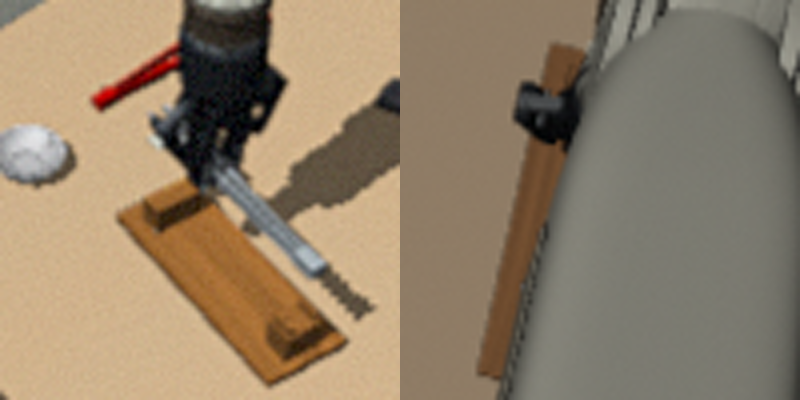

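The tweezers are lifted and look level, with the heel at crop (315,262), held at 25.5 mm and 9.5 N. Next I'll carry them to the hole and turn to yaw 90° so the side camera can see the tips.

Call:
apply_moves(targets=[[[0, 0.1, 0, 2, -0.4], [0, 0.2, 0, 3.5, -0.4], [0, 0.28, 0, 4.5, -0.4], [0, 0.28, 0, 4.5, -0.4], [0, 0.28, 0, 4.5, -0.4], [0, 0.28, 0, 4.5, -0.4], [0, 0.28, 0, 4.5, -0.4], [0, 0.28, 0, 4.5, -0.4]]])

```text
clock: 5.57
eef_pos: [0.5474, -0.0527, 0.1276]
tool_rot: [0.984, 0.179, -0.001, -0.0]
ft_force: [0.2, 0.6, -1.4]
grip_width: 0.0256
grasp_force: 9.5
```

Call:
apply_moves(targets=[[[0, 0.28, 0, 4.5, -0.4], [0, 0.28, 0, 4.5, -0.4], [0, 0.28, 0, 4.5, -0.4], [0, 0.28, 0, 4.5, -0.4], [0, 0.28, 0, 4.5, -0.4], [0, 0.28, 0, 4.5, -0.4], [0, 0.28, 0, 4.5, -0.4], [0, 0.28, 0, 4.5, -0.4]]])

```text
clock: 6.23
eef_pos: [0.5473, 0.0368, 0.1276]
tool_rot: [0.88, 0.475, -0.001, -0.001]
ft_force: [0.3, 0.2, -0.9]
grip_width: 0.0257
grasp_force: 9.5
```

Call:
apply_moves(targets=[[[0, 0.28, 0, 4.5, -0.4], [0, 0.28, 0, 4.5, -0.4], [0, 0.28, 0, 4.5, -0.4], [0, 0.28, 0, 4.5, -0.4], [0, 0.28, 0, 4.5, -0.4], [0, 0.28, 0, 4.5, -0.4], [0, 0.2, 0, 3.5, -0.4], [0, 0, 0, 2.5, -0.4]]])

```text
clock: 6.9
eef_pos: [0.5474, 0.1129, 0.1276]
tool_rot: [0.709, 0.705, -0.001, -0.001]
ft_force: [-0.2, 0.7, -0.8]
grip_width: 0.0257
grasp_force: 9.5
```

Call:
apply_moves(targets=[[[0, 0, 0, 0, -0.4], [0, 0, 0, 0, -0.4], [0, 0, 0, 0, -0.4], [0, 0, 0, 0, -0.4]]])

```text
clock: 7.23
eef_pos: [0.5481, 0.1111, 0.1287]
tool_rot: [0.711, 0.703, -0.0, -0.0]
ft_force: [0.4, -0.5, -2.2]
grip_width: 0.0256
grasp_force: 9.5
```

```bash
python3 - <<'E'
from h import *
a,_=imaging.camera("side");b,_=imaging.camera("top")
np.savez("m.npz",a=a,b=b)
A=cv2.resize(a[185:255,180:250],(400,400),interpolation=cv2.INTER_CUBIC);B=cv2.resize(b[160:230,150:220],(400,400),interpolation=cv2.INTER_CUBIC)
cv2.imwrite("pics/m.png",np.hstack([A,B]));o=get_obs();print(o["clock"],o["eef_pos"],o["tool_rot"],o["ft_force"],o["grip_width"],o["grasp_force"],o["joint_pos"])
M=R.from_quat(o["tool_rot"]).as_matrix();print(np.degrees(np.arctan2(M[1,0],M[0,0])))
E
```

```text
7.3333 [0.54832216 0.11118671 0.128929  ] [ 7.10908027e-01  7.03284969e-01 -1.41049397e-04 -1.04023733e-04] [-0.98238476  0.45721294 -1.16715855] 0.025942717722598874 9.546153992414474 [ 2.00053648e-01  4.34429400e-01 -3.90376946e-02  1.09767921e+00
  1.94430812e-05  1.78163066e+00]
89.38231281698816
```

View pics/m.png

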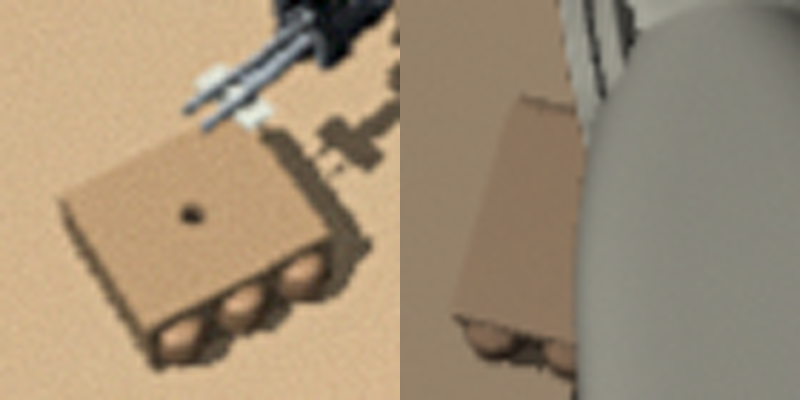

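The side crop shows the tips at (187,110) and (207,128), the blades over the white bridge, and the hole at (190,214). The top view is blocked by the arm. I'll work out the correction from the side view.

```bash
python3 - <<'E'
from h import *
s=400/70;f=lambda x,y,z:ray("side",180+(x+.5)/s-.5,185+(y+.5)/s-.5,z)
for z in(.1275,.131): print("tips",f(187,110,z),f(207,128,z),(f(187,110,z)+f(207,128,z))/2)
print("hole side",f(190,214,.05))
# expected tip from TCP
print("expected px crop",[(proj("side",[x,.1112+.09,.1275])-[180,185]+.5)*s for x in(.5423,.5483,.5543)])
E
```

```text
tips [0.55422251 0.19800242 0.1275    ] [0.53683947 0.19853695 0.1275    ] [0.54553099 0.19826968 0.1275    ]
tips [0.55199666 0.19951671 0.131     ] [0.53467871 0.20004924 0.131     ] [0.54333768 0.19978297 0.131     ]
hole side [0.54511453 0.21348745 0.05      ]
expected px crop [array([197.36805061, 125.74621895]), array([190.21572583, 119.70865406]), array([183.09560035, 113.69826989])]
```

Call:
apply_moves(targets=[[[-0.02, 0.1, -0.1, 0.6, -0.4], [0, 0.14, -0.2, 0, -0.4], [0, 0.1, -0.25, 0, -0.4], [0, 0, -0.25, 0, -0.4], [0, 0, -0.2, 0, -0.4], [0, 0, -0.12, 0, -0.4], [0, 0, -0.07, 0, -0.4], [0, 0, 0, 0, -0.4]]])

```text
clock: 8.0
eef_pos: [0.547, 0.1249, 0.0804]
tool_rot: [0.707, 0.707, -0.001, -0.001]
ft_force: [-0.4, -0.1, -0.5]
grip_width: 0.0259
grasp_force: 9.5
```

Call:
apply_moves(targets=[[[0, 0, 0, 0, -0.4], [0, 0, 0, 0, -0.4], [0, 0, 0, 0, -0.4], [0, 0, 0, 0, -0.4]]])

```text
clock: 8.33
eef_pos: [0.548, 0.1251, 0.0821]
tool_rot: [0.707, 0.707, 0.0, 0.0]
ft_force: [0.1, -0.3, -0.3]
grip_width: 0.026
grasp_force: 9.5
```

```bash
python3 - <<'E'
from h import *
fr=[imaging.camera("side") for _ in range(6)]
a=np.mean([x[0].astype(np.float32) for x in fr],0).astype(np.uint8)
np.savez("n.npz",a=a,d=np.median([x[1] for x in fr],0))
cv2.imwrite("pics/n.png",cv2.resize(a[190:250,190:270],None,fx=10,fy=10,interpolation=cv2.INTER_CUBIC));o=get_obs();print(o["clock"],o["eef_pos"],o["tool_rot"],o["ft_force"],o["grip_width"],o["grasp_force"])
E
```

```text
8.6333 [0.54761519 0.12511276 0.08159628] [7.06893694e-01 7.07319801e-01 5.57073134e-05 2.84665274e-05] [ 0.09502146  0.31391824 -1.61385311] 0.02582595407159311 9.548963159322739
```

View pics/n.png

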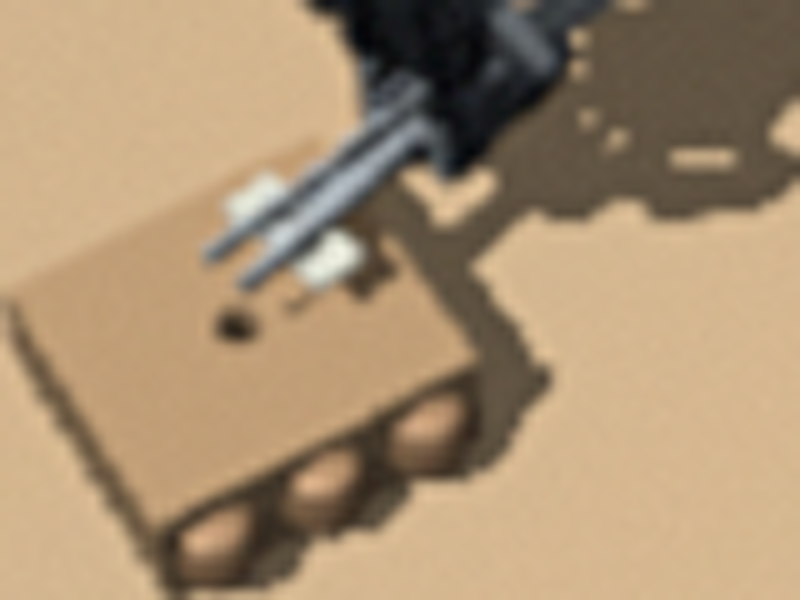

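The crop shows the tip ends at (210,255) and (247,284), the hole at (237,325), and both blades crossing the white bridge at about (255,200) to (330,255).

```bash
python3 - <<'E'
from h import *
f=lambda x,y,z:ray("side",190+(x+.5)/10-.5,190+(y+.5)/10-.5,z)
for z in(.08,.0835): print("tips",f(210,255,z),f(247,284,z),(f(210,255,z)+f(247,284,z))/2)
D=np.load("n.npz");d=D["d"];a=D["a"]
g=cv2.cvtColor(a,cv2.COLOR_BGR2GRAY).astype(float)[218:229,208:220];w=np.clip(np.median(g)-g-20,0,None);yy,xx=np.mgrid[218:229,208:220]
c=(w*xx).sum()/w.sum(),(w*yy).sum()/w.sum();print("hole",c,ray("side",*c,.05))
c=imaging.get_calibration("side");K=c["camera_matrix"];Rm=R.from_quat(c["rotation"])
P=lambda u,v:Rm.apply(np.linalg.solve(K,[u,v,1.])*d[v,u])+c["eye"]
for n,x,y in(("frag",100,350),("frag",350,350),("bridgeL",250,200),("bridgeR",325,260),("tip1",215,250),("tip2",255,278),("bl1",270,205),("bl2",320,228),("bl2b",380,170),("bl1b",330,160)):
    print(n,P(190+round((x-5)/10),190+round((y-5)/10)).round(4))
m=(a.min(2)>150)&(a.max(2).astype(int)-a.min(2)<40);v,u=np.nonzero(m[195:225,205:235]);
q=np.array([P(i+205,j+195) for i,j in zip(u,v)]);print(len(q),q.round(3)[:40])
E
```

```text
tips [0.5539068  0.21195687 0.08      ] [0.53654497 0.21116698 0.08      ] [0.54522589 0.21156193 0.08      ]
tips [0.55178971 0.21334822 0.0835    ] [0.53448973 0.21256114 0.0835    ] [0.54313972 0.21295468 0.0835    ]
hole (np.float64(213.5066079295154), np.float64(221.7125550660793)) [0.54449916 0.21106707 0.05      ]
frag [0.5696 0.2484 0.0501]
frag [0.5123 0.1932 0.0508]
bridgeL [0.5636 0.1888 0.076 ]
bridgeR [0.5274 0.186  0.0744]
tip1 [0.5543 0.2093 0.0829]
tip2 [0.5372 0.2072 0.0807]
bl1 [0.5545 0.1872 0.0831]
bl2 [0.5387 0.1756 0.0757]
bl2b [0.5395 0.1473 0.081 ]
bl1b [0.5534 0.1616 0.0817]
69 [[0.553 0.148 0.086]
 [0.54  0.142 0.087]
 [0.555 0.164 0.083]
 [0.542 0.154 0.085]
 [0.569 0.175 0.074]
 [0.549 0.157 0.076]
 [0.542 0.158 0.083]
 [0.54  0.156 0.083]
 [0.568 0.181 0.075]
 [0.565 0.178 0.075]
 [0.564 0.176 0.074]
 [0.556 0.177 0.083]
 [0.55  0.161 0.073]
 [0.542 0.163 0.083]
 [0.539 0.161 0.083]
 [0.57  0.188 0.075]
 [0.567 0.186 0.075]
 [0.566 0.182 0.073]
 [0.562 0.181 0.075]
 [0.556 0.182 0.083]
 [0.553 0.18  0.084]
 [0.548 0.167 0.075]
 [0.541 0.168 0.083]
 [0.538 0.166 0.083]
 [0.567 0.19  0.074]
 [0.564 0.189 0.076]
 [0.557 0.189 0.083]
 [0.555 0.187 0.083]
 [0.548 0.172 0.074]
 [0.541 0.173 0.083]
 [0.538 0.171 0.084]
 [0.564 0.193 0.074]
 [0.556 0.194 0.083]
 [0.554 0.192 0.084]
 [0.548 0.177 0.073]
 [0.54  0.178 0.083]
 [0.555 0.2   0.083]
 [0.553 0.197 0.083]
 [0.549 0.185 0.075]
 [0.541 0.186 0.084]]
```

```bash
python3 - <<'E'
from h import *
D=np.load("n.npz");d=D["d"];a=D["a"]
c=imaging.get_calibration("side");K=c["camera_matrix"];Rm=R.from_quat(c["rotation"])
v,u=np.mgrid[190:232,200:250];X=np.stack([u,v,np.ones_like(u)],-1).reshape(-1,3)@np.linalg.inv(K).T
q=Rm.apply(X*d[190:232,200:250].reshape(-1,1))+c["eye"]
bl=q[(q[:,2]>.0805)&(q[:,2]<.088)&(q[:,1]>.145)&(q[:,1]<.23)&(abs(q[:,0]-.547)<.025)]
br=q[(q[:,2]>.071)&(q[:,2]<.078)&(q[:,1]>.165)&(q[:,1]<.215)]
for L in(bl[bl[:,0]>.547],bl[bl[:,0]<=.547]):
    k=np.polyfit(L[:,1],L[:,0],1);print(len(L),"ymax",np.sort(L[:,1])[-3:],"x at .185,.215",np.polyval(k,[.185,.215]),"zslope",np.polyfit(L[:,1],L[:,2],1),k[0])
print("bridge",len(br),br.min(0),br.max(0),br.mean(0))
for n,img,(x0,y0) in(("side0",np.load("side0.npz")["p"],(205,215)),("side",a,(205,214)),("top",np.load("top0.npz")["p"],(176,194))):
    g=cv2.resize(cv2.cvtColor(img,cv2.COLOR_BGR2GRAY)[y0:y0+16,x0:x0+16],None,fx=10,fy=10,interpolation=cv2.INTER_CUBIC)
    for th in(80,95,110):
        cs,_=cv2.findContours((g<th*np.median(g)/130).astype(np.uint8),0,1);cs=[k for k in cs if 150<cv2.contourArea(k)<4000]
        for k in cs:
            (cx,cy),*_=cv2.minAreaRect(k);print(n,th,cv2.contourArea(k),ray(n[:4].strip("0"),x0+(cx+.5)/10-.5,y0+(cy+.5)/10-.5,.05)[:2])
E
```

```text
32 ymax [0.20929908 0.21214157 0.21367807] x at .185,.215 [0.55443513 0.55476989] zslope [-0.01776241  0.08636746] 0.011158706674960103
31 ymax [0.21001466 0.21318703 0.21454081] x at .185,.215 [0.53911008 0.53827612] zslope [-0.02878019  0.08837849] -0.027798625208716073
bridge 65 [0.52331565 0.16645736 0.0718313 ] [0.57141684 0.20501866 0.07798899] [0.54522208 0.18345971 0.07480574]
side0 80 787.5 [0.54384754 0.21344245]
side0 95 1142.5 [0.54402985 0.21306048]
side0 110 1598.0 [0.54373755 0.21269339]
side 80 789.0 [0.54372833 0.21332632]
side 80 300.0 [0.55318786 0.18027797]
side 95 1133.5 [0.54402985 0.21306048]
side 95 909.5 [0.55312709 0.18674459]
side 95 350.0 [0.57027614 0.1941552 ]
side 110 1578.5 [0.54421223 0.21267835]
side 110 296.5 [0.53535078 0.19257313]
side 110 1398.5 [0.5528623  0.18764433]
side 110 637.5 [0.57017177 0.1947184 ]
top 80 1837.5 [0.54754816 0.21365369]
top 95 2283.0 [0.5472771  0.21354297]
top 110 2840.0 [0.54733641 0.21343261]
```

Call:
apply_moves(targets=[[[-0.02, -0.01, 0, 0, -0.41], [-0.03, -0.015, 0, 0, -0.41], [0, 0, 0, 0, -0.41], [0, 0, 0, 0, -0.41], [0, 0, 0, 0, -0.41], [0, 0, 0, 0, -0.41], [0, 0, 0, 0, -0.41], [0, 0, 0, 0, -0.41]]])

```text
clock: 9.3
eef_pos: [0.5456, 0.1241, 0.0815]
tool_rot: [0.707, 0.707, 0.0, 0.0]
ft_force: [0.1, -0.2, -1.3]
grip_width: 0.0254
grasp_force: 9.8
```

```bash
python3 - <<'E'
from h import *
fr=[imaging.camera("side") for _ in range(8)];o=get_obs();print(o["clock"],o["eef_pos"],o["tool_rot"],o["ft_force"],o["grip_width"],o["grasp_force"])
a=np.mean([x[0].astype(np.float32) for x in fr],0).astype(np.uint8);d=np.median([x[1] for x in fr],0)
cv2.imwrite("pics/o.png",cv2.resize(a[200:230,205:245],None,fx=20,fy=20,interpolation=cv2.INTER_CUBIC))
c=imaging.get_calibration("side");K=c["camera_matrix"];Rm=R.from_quat(c["rotation"])
v,u=np.mgrid[190:232,200:250];X=np.stack([u,v,np.ones_like(u)],-1).reshape(-1,3)@np.linalg.inv(K).T
q=Rm.apply(X*d[190:232,200:250].reshape(-1,1))+c["eye"]
bl=q[(q[:,2]>.0805)&(q[:,2]<.088)&(q[:,1]>.16)&(q[:,1]<.23)&(abs(q[:,0]-.545)<.025)]
for L in(bl[bl[:,0]>.545],bl[bl[:,0]<=.545]):
    k=np.polyfit(L[:,1],L[:,0],1);print(len(L),L[:,1].max(),np.polyval(k,[.185,.213]),np.polyfit(L[:,1],L[:,2],1))
E
```

```text
9.7 [0.5455835  0.12410879 0.08150684] [ 7.06895705e-01  7.07317794e-01 -7.77842991e-06 -1.14586980e-05] [-0.19588012 -1.13601311 -0.77856622] 0.025231299602261614 9.849987030029297
18 0.2117719516980709 [0.55201735 0.5527702 ] [-0.01375942  0.08527192]
21 0.21275739069655675 [0.53724515 0.53629551] [0.00049739 0.08284691]
```

View pics/o.png

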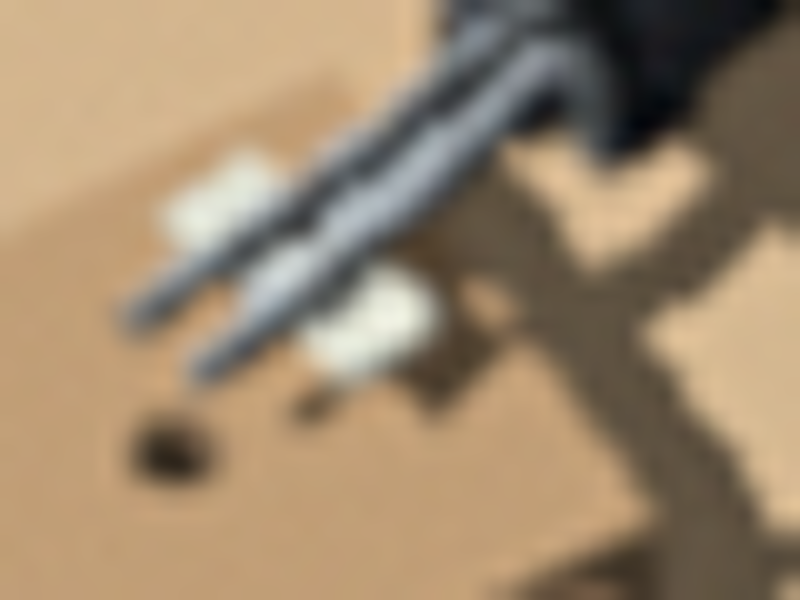

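The final view shows the tips at crop (135,315) and (205,370), level and straddling the hole axis at (170,452), with the white bridge visible outside each blade. The lines themselves are too fine to see. In the side camera's frame the tip midpoint is about (0.5445, 0.213) and the hole (0.544, 0.213). The grip width is steady at 25.3 mm.

```bash
python3 -c "
from workcell import order;print(order.job_done())"
```

```text
the job is handed in; nothing more can be done
None
```

I handed the job in with the tweezers held level, the tips about 3 cm above the hole and within roughly 2 mm of its centre, and the grips at 25.3 mm, the width for the 12 mm gap; the black lines were too fine to see, so the blades' place between them rests on that width and on depth readings.

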